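# Strip the draw-die set and put every part on its own rest

## Robot

A 6-joint arm with a two-finger parallel gripper is mounted at the origin on a cart in front of the work surface, level with it; the furniture and walls round the work are solid. World frame = base frame: x ahead of the robot, y to its left, z up, the work surface at z = 0. Lengths are in mm, angles in rad, forces in N, time in s.
With the tool pointing down it reaches from about 300 to 775 mm from the base axis. Payload 14.6 kg.
Tool frame: the origin (TCP) lies between the finger pads; the fingertips stand manip.tip_reach ahead of it and the grasp point (between the pads) lies 5 mm behind it (manip.tip_reach is the distance from the TCP to the fingertips, in mm); z points along the fingers, y is the line along which they close (so a half turn about z gives the same grasp; the last joint's range is limited). The gripper opens to 94 mm and grips with 3 to 60 N. Pads are 16 mm wide; open, the fingers measure 119 mm over their backs; the gripper's body (75 mm by 177 mm) begins 78 mm behind the grasp point.
Start: joints at [-1.321, 0.3, 1.521, -0, 1.321, -0.067], TCP at [171.333, -522.623, 219.446] pointing down, gripper open.
Joint ranges: [-3.03, 3.03], [-0.79, 2.21], [0.23, 2.52], [-1.04, 4.18], [0, 3.07], [-2.55, 2.55]. Speed limits (rad/s): [2.22, 2.22, 2.57, 3.14, 3.14, 3.14].

## Interface

Orientations are given as [roll, pitch, yaw] about the fixed x, y, z axes, in that order (R = Rz(yaw) Ry(pitch) Rx(roll)).
In Python, from cell import manip gives the robot as it stands. The module is installed in compiled form; this text tells all that it offers.
- The arm moves only by the shell command python3 -m creep 'ROWS' [FORCE]. ROWS is JSON, a list of rows, each a list of 3 entries, a list of its own where there are three numbers: the opening, from -1 (shut) to 1 (fully open), then the shift along the tool's x, y, z in cm, then the turn about the tool's z in units of 5 degrees (1.0 is 5 degrees). In form: [[grip, [tx, ty, tz], roll], ...]. A call has 1 to 12 rows; each row is the pose to reach, as a shift and turn from the pose commanded when the call began, along the tool's axes at that moment; what a row does not reach only later rows make up. A row lasts 1/10 s, in which the tool goes at most 50 mm and 8.59 degrees, less where a joint would pass 70% of its speed; a pose out of reach is approached as far as the arm can. A call with a gripper value outside its range is refused whole. The fingers move at their own pace and stop on an object; FORCE is the grip in N (left out, the last holds). Time passes only in rows, so rows that repeat a pose let the fingers close. It gives the time, the measured TCP pose, the force, the opening and the grip force at its end, in the units of the state.
- manip.read_state(): the state, without advancing time (a new reading comes with each control period).
- manip.camera(name): name is "scene" or "top" or "wrist"; returns the picture (480x640x3 uint8, red, green, blue); there is no depth.
- manip.camera_params(name): a dict with "fovy" (degrees; the focal length in pixels is half the picture's height over the tangent of half this angle, whatever the lens; pixels are square), "cx", "cy" (the principal point, pixels), "k1" (the pictures are not rectified: a ray, as slopes to the right and down, at radius r is drawn at 1 + k1 r^2 times it, then the intrinsics apply), "origin" and "attitude" of the camera in the world. Camera axes: x right, y down, z forward; pixel columns grow to the right and rows downward; lengths in mm; the calibration is good to about 2 mm. A picture is of the moment at which its call begins: read the wrist's pose just before it. camera_params takes no time and is no camera call; for the wrist camera it gives the pose at the moment of the call.
- manip.sign_off(): hands the job in; it is judged then, once.
The state is a dict: "clock": time; "joints": joint angles; "qd": joint speeds; "effort": joint torques, N m; "eef_pos": TCP position; "eef_rot": TCP orientation; "wrist_force": force on the tool from outside, world axes, zero at the start; "moment": the same for the moment, N m; "finger_gap": finger opening in mm; "finger_force": force on a finger pad.
Only numpy, scipy, OpenCV 4.12 (cv2) and the standard library are available. Lean on these libraries where they do the work, as an engineer would, in place of code of your own. Each camera call takes 0.05 s, during which the arm holds its last target. There are 200 camera calls.

## Task

The cup-forming tool has come from the press as one stack on its bolster plate. Take it apart from the top down, one part at a time, and put each part away on the rest it fits before taking the next: the punch nose down in the bored wooden block, the plain pressure ring over the steel post, the copper cup in the cork ring, and last the flanged die over the low wooden boss on its board. Seat each one right down, flat and upright, and never tip a part over or set it on the bare bench, which is covered in swarf.

Things in the scene. Friction and masses are not known exactly. Their poses are not given: they have to be found in the camera images.
- punch: steel punch on top of the stack, upright. Origin: lowest point of its round nose, z up its axis. Nose 28 mm diameter, 40 mm long, hemispherical end; collar 42 mm diameter from 40 to 48 mm; grip stem 24 mm diameter from 48 to 86 mm. 0.29 to 0.45 kg. Its nose passes through the pressure ring into the cup and its collar rests on the ring: lift straight up
- pressure_ring: plain dark steel ring under the punch's collar, resting loose on the flange of the copper cup: outer diameter 58 mm, bore 32 mm, height 24 mm; origin at the centre of its underside, z up. 0.26 to 0.4 kg
- copper_cup: formed copper cup, open side up, its bowl hanging in the die's bore, its flange on the die's hub. Flat flange 69 mm diameter, from 20 to 24 mm above the origin; bowl 39 mm outer diameter, rounded to 18 mm at the bottom. Origin: centre of the bowl's underside, z up. 0.064 to 0.1 kg. Grip it across the edge of the flange: the hub below is narrower
- draw_die: steel die, lowest in the stack: base flange of 92 mm diameter and 12 mm high with a hub of 62 mm diameter on it up to 36 mm; bore of 44 mm right through. Origin at the centre of its underside, z up. 0.48 to 0.75 kg. Grip it across the hub. At the start it lies over a 34 mm spigot, 6 mm high, on the bolster plate
- bolster: dark steel bolster plate 130 x 110 mm, 16 mm thick, fixed to the bench; the stack stands on it. Origin at the centre of its underside on the bench
- punch_block_mouth (a point): rest of the punch: fixed square wooden block 84 x 84 mm, 48 mm high, with an upright hole of 34 mm diameter right through, chamfered at the mouth. The point is the centre of the hole in the top face, z up; when seated, the punch's collar lies on that face and its origin is 40 mm below the point
- ring_post_foot (a point): rest of the pressure ring: fixed upright steel post of 18 mm diameter with a rounded top, on a round wooden foot of 80 mm diameter, 12 mm high. The point is on the post's axis at the top face of the foot, z up; the post rises 36 mm above it. When seated, the ring's origin is at this height
- cork_ring_top (a point): rest of the copper cup: cork ring of 58 mm outer diameter, 46 mm bore and 34 mm height, fixed to the bench. The point is the centre of its mouth at the top face, z up; when seated, the cup's flange lies on that face and the cup's origin is 20 mm below the point
- die_board_top (a point): rest of the die: square plywood board 112 x 112 mm, 14 mm thick, fixed, with a low round wooden boss of 32 mm diameter, 12 mm high, chamfered. The point is on the boss's axis at the top face of the board, z up; when seated, the die's origin is at this height
There are look-alikes about, which are no part of the job. What is shaped like the draw_die but purple or turquoise is not meant.

How it is judged:
By the outcome, as a careful person would: the job done as asked, in the order asked, and still so for the second after the job is handed in, with the robot touching nothing.
It also fails if it takes over 106 s, if anything falls off the work surface, if the arm or the gripper's body presses on something with over 40 N, if the wrist force passes 120 N, or if a joint passes its speed limit or range.

## Working session

There is one attempt and no reset: what is moved stays moved. The work goes in short steps, Python scripts to look and compute and a shell command to move; the robot and the scene stay as the last step left them, time stands still between calls to the robot, and variables do not carry over. Pictures are saved under pics/ and viewed, at most 14 in all, crops included, and the job is handed in when it is done.

```bash
mkdir -p pics
python3 - <<'E'
from cell import manip
import cv2
s=manip.read_state();print(s, manip.tip_reach)
for n in("scene","top","wrist"):
    p=manip.camera_params(n);print(n,p)
    cv2.imwrite(f"pics/{n}0.png",manip.camera(n)[:,:,::-1])
E
```

```text
{'clock': 0.0, 'joints': array([-1.32060031e+00,  3.00483847e-01,  1.52155539e+00,  2.65209158e-05,
        1.32070436e+00, -6.65853268e-02]), 'qd': array([-0.00099635, -0.00042515,  0.00021913, -0.00023679, -0.00052423,
       -0.00136888]), 'effort': array([-4.21902223e-03, -5.31807446e+01, -3.52741277e+01,  7.06428546e-02,
        2.44482147e-02, -1.15730440e-04]), 'eef_pos': array([ 171.28261396, -522.39961696,  218.8901965 ]), 'eef_rot': array([-3.14044596e+00, -1.02211207e-04,  3.16774709e-01]), 'wrist_force': array([-0.52806614,  0.33379768,  0.0525797 ]), 'moment': array([ 0.05616728, -0.01072653,  0.03801419]), 'finger_force': 0.0, 'finger_gap': 94.09750897965499} 14.0
scene {'fovy': 50.135834385478894, 'cx': 318.63715828362996, 'cy': 245.85809157315413, 'k1': 0.04931040406265425, 'origin': array([ 938.03608945, -704.53001843,  707.34941008]), 'attitude': array([-2.23879705, -0.0048958 ,  0.55313788])}
top {'fovy': 50.86395415003774, 'cx': 315.4319679283849, 'cy': 241.40336036502467, 'k1': 0.012193250186779508, 'origin': array([ 376.61304349,   -3.26660656, 1274.89062282]), 'attitude': array([-3.02249004, -0.01139841, -1.55000321])}
wrist {'fovy': 71.90149818736447, 'cx': 315.83306122852855, 'cy': 235.8722520969884, 'k1': -0.043836064161081975, 'origin': array([ 251.65774745, -495.87264243,  384.17508161]), 'attitude': array([ 2.84865684e+00,  2.89203429e-04, -1.25425171e+00])}
```

View pics/scene0.png

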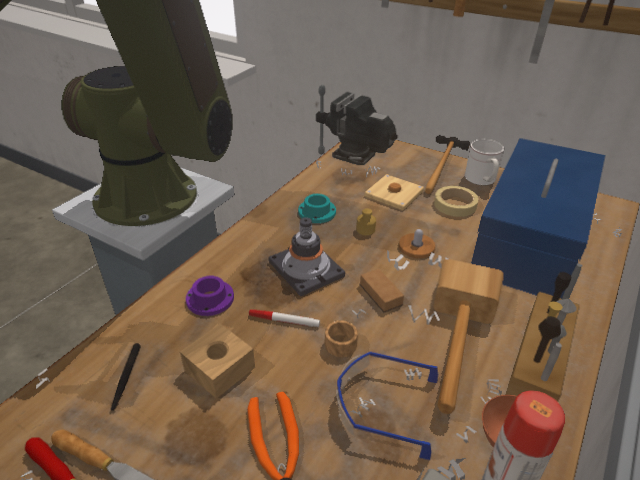

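View pics/top0.png

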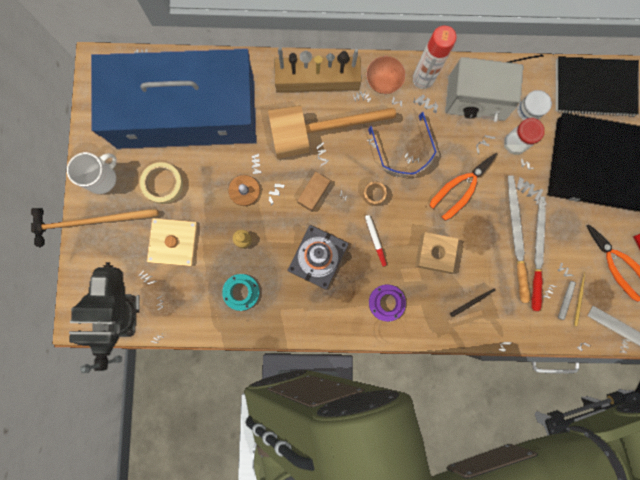

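The scene view shows the stack at about (305,250), the bored block at (218,352), the post at (418,243), the cork ring at (341,338) and the die board at (394,190). In the top view they are at (318,253), (438,253), (243,190), (375,193) and (172,241). I'll use these for rough positions, then refine with the wrist camera.

```bash
cat > h.py <<'E'
import numpy as np, cv2
from cell import manip
from scipy.spatial.transform import Rotation as R
def ray(p,u,v):
    f=240/np.tan(np.radians(p["fovy"])/2)
    d=np.array([(u-p["cx"])/f,(v-p["cy"])/f]); s=d.copy()
    for _ in range(20): s=d/(1+p["k1"]*(s@s))
    w=R.from_euler("xyz",p["attitude"]).apply([*s,1])
    return np.array(p["origin"]),w/np.linalg.norm(w)
def plane(p,uv,z):
    o,d=ray(p,*uv); return o+d*(z-o[2])/d[2]
def tri(obs):
    A=np.zeros((3,3));b=np.zeros(3);L=[]
    for p,uv in obs:
        o,d=ray(p,*uv);M=np.eye(3)-np.outer(d,d);A+=M;b+=M@o;L.append((o,M))
    X=np.linalg.solve(A,b); return X,[round(float(np.linalg.norm(M@(X-o))),1) for o,M in L]
def proj(p,X):
    f=240/np.tan(np.radians(p["fovy"])/2)
    c=R.from_euler("xyz",p["attitude"]).inv().apply(np.array(X)-p["origin"]);s=c[:2]/c[2]
    s=s*(1+p["k1"]*(s@s)); return s*f+[p["cx"],p["cy"]]
def snap(name,fn):
    p=manip.camera_params(name); im=manip.camera(name)
    cv2.imwrite("pics/"+fn+".png",im[:,:,::-1]); np.save("pics/"+fn+".npy",p,allow_pickle=True); return p,im
def load(fn): return np.load("pics/"+fn+".npy",allow_pickle=True).item(), cv2.imread("pics/"+fn+".png")
def shift(X,yaw=None):
    "cm along tool axes from the current TCP to X, roll units to yaw"
    s=manip.read_state(); r=R.from_euler("xyz",s["eef_rot"])
    print("shift cm",np.round(r.inv().apply(np.array(X)-s["eef_pos"])/10,3), "pos",np.round(s["eef_pos"],1),"rot",np.round(s["eef_rot"],4),"clk",s["clock"],"xaxis",np.round(r.apply([1,0,0]),3))
    if yaw is not None: print("roll units",-np.degrees(yaw-s["eef_rot"][2])/5)
E
python3 - <<'E'
from h import *
ps,pt=manip.camera_params("scene"),manip.camera_params("top")
for n,a,b in[("punchtop",(306,222),(319,253)),("block",(218,350),(438,253)),("post",(418,232),(243,188)),("cork",(341,330),(375,193)),("boss",(395,186),(171,241))]:
    X,e=tri([(ps,a),(pt,b)]);print(n,X.round(1),e)
p=manip.camera_params("wrist");s=manip.read_state()
print(R.from_euler("xyz",s["eef_rot"]).inv().apply(p["origin"]-s["eef_pos"]))
print((R.from_euler("xyz",s["eef_rot"]).inv()*R.from_euler("xyz",p["attitude"])).as_matrix().round(3))
E
```

```text
punchtop [489.2 -21.6 122. ] [1.2, 1.2]
block [ 503.4 -314.    45.2] [1.9, 1.9]
post [654.6 168.9  42.6] [0.7, 0.7]
cork [ 651.1 -160.5   36. ] [0.7, 0.7]
boss [520.1 345.1  22.9] [0.4, 0.4]
[  84.64757472   -0.35783543 -165.23956394]
[[-0.    -0.957 -0.289]
 [ 1.    -0.001  0.001]
 [-0.001 -0.289  0.957]]
```

View pics/wrist0.png

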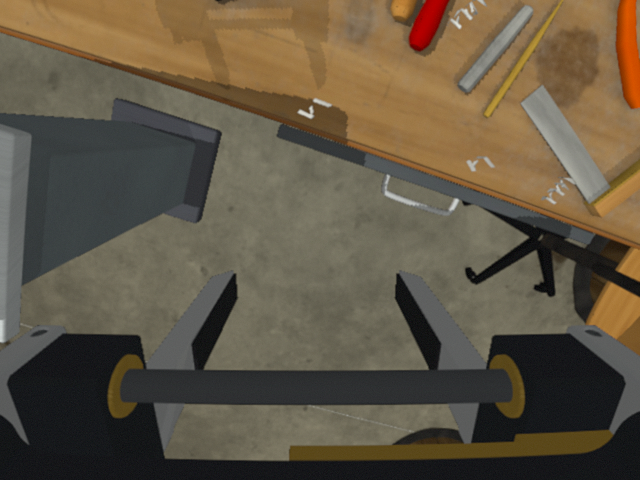

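The wrist view shows only the bench edge, with the jaws at about v 270–480. I'll move over the bored block with yaw 0, taking wrist pictures along the way.

```bash
python3 -m creep '[[1,[3.0,-0.8,-3],1],[1,[7,-2,-5],2],[1,[11,-3,-5],3],[1,[15,-4,-5],3.63],[1,[19,-5,-5],3.63],[1,[23,-6,-5],3.63],[1,[27,-7,-5],3.63],[1,[31,-8,-5],3.63],[1,[35,-9,-5],3.63],[1,[37.7,-9.5,-5],3.63],[1,[37.7,-9.5,-5],3.63],[1,[37.7,-9.5,-5],3.63]]' 20
python3 - <<'E'
from h import *
snap("wrist","wA");shift([489,-21,270],0)
E
```

```text
clock: 1.35
eef_pos: [500.0, -314.7, 268.9]
eef_rot: [-3.141, 0.001, 0.001]
wrist_force: [-0.3, -0.3, -0.2]
finger_gap: 93.9
finger_force: 0.0
shift cm [ -1.054 -29.415  -0.075] pos [ 499.5 -315.2  269.2] rot [-3.1414e+00  6.0000e-04 -1.0000e-04] clk 1.4 xaxis [ 1.    -0.    -0.001]
roll units -0.0006456275561151989
```

```bash
python3 -m creep '[[1,[3,-4,0],0],[1,[5,-8,0],0],[1,[7,-12,0],0],[1,[8,-15,0],0],[1,[8,-16,0],0],[1,[8,-16,0],0],[1,[8,-16,0],0]]' | grep pos
python3 -c "from h import *;snap('wrist','wB')"
python3 -m creep '[[1,[0,-4,0],0],[1,[0,-8,0],0],[1,[0,-12,0],0],[1,[0,-16,0],0],[1,[0,-20,0],0],[1,[0,-24,0],0],[1,[0,-26,0],0],[1,[0,-26,0],0],[1,[0,-26,0],0]]' | grep pos
python3 -c "from h import *;snap('wrist','wC')"
python3 -m creep '[[1,[-1,-4,0],0],[1,[-2,-8,0],0],[1,[-3,-12,0],0],[1,[-4,-16,0],0],[1,[-5,-20,0],0],[1,[-6,-21,0],0],[1,[-6,-21,0],0],[1,[-6,-21,0],0]]' | grep pos
python3 -c "
from h import *;snap('wrist','wD')
a=[cv2.imread(f'pics/w{c}.png') for c in 'ABCD']
cv2.imwrite('pics/AB.png',np.hstack([x[:, :] for x in a[:2]])[:420,:][:, :]);
m=np.vstack([np.hstack(a[:2]),np.hstack(a[2:])]);cv2.imwrite('pics/m.png',cv2.resize(m,(800,600),interpolation=cv2.INTER_AREA))"
```

```text
eef_pos: [579.4, -156.4, 269.6]
eef_pos: [580.1, 103.8, 269.4]
eef_pos: [520.7, 313.5, 269.6]
```

View pics/m.png

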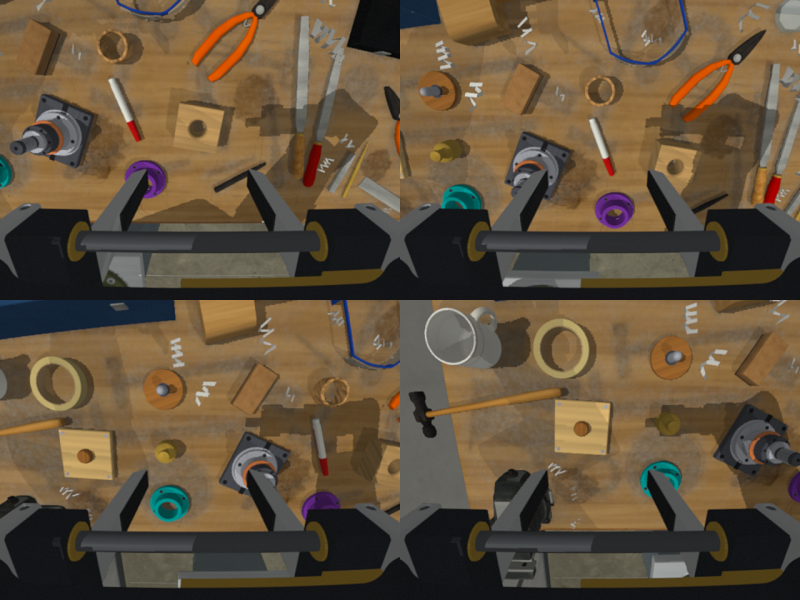

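The montage of wrist views A–D has the block hole, cork ring, post and boss each in two or more views (for example, hole A (315,205), cork B (320,142), post C (261,144), boss D (291,205)). I'll look at enlarged crops to set the masks.

Run:
```python
from h import *
L=[("A",315,205),("B",442,267),("A",182,72),("B",320,142),("C",261,144),("D",435,91),("C",138,250),("D",291,205)]
T=[]
for c,u,v in L:
    p,im=load("w"+c); t=im[v-40:v+40,u-40:u+40]; T.append(cv2.resize(t,(200,200),interpolation=cv2.INTER_NEAREST))
    print(c,u,v,[im[v+dy,u+dx].tolist() for dx,dy in((0,0),(0,-8),(0,-25))])
cv2.imwrite("pics/crops.png",np.vstack([np.hstack(T[:4]),np.hstack(T[4:])]))
```

```text
A 315 205 [[44, 58, 69], [42, 57, 70], [82, 132, 167]]
B 442 267 [[53, 81, 103], [51, 84, 107], [80, 130, 164]]
A 182 72 [[33, 58, 73], [46, 71, 91], [50, 85, 115]]
B 320 142 [[70, 111, 141], [63, 97, 127], [72, 103, 129]]
C 261 144 [[124, 118, 118], [75, 72, 70], [45, 99, 150]]
D 435 91 [[118, 114, 113], [72, 67, 65], [41, 93, 144]]
C 138 250 [[42, 88, 135], [26, 58, 87], [102, 161, 193]]
D 291 205 [[44, 95, 142], [38, 84, 130], [99, 157, 189]]
```

View pics/crops.png

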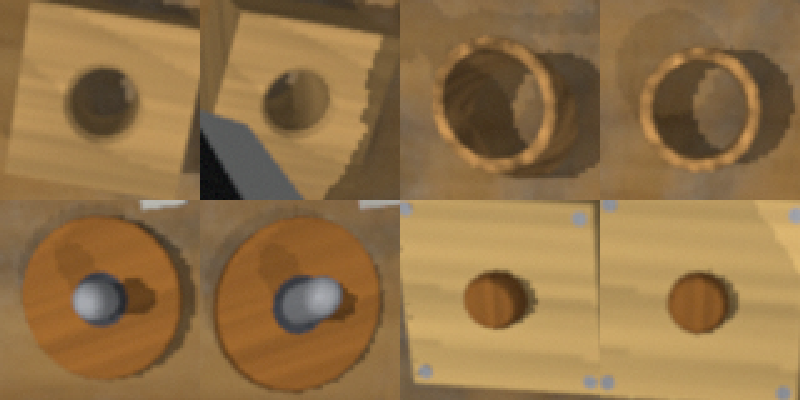

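The crops show clear circles: the hole, the cork rim, the post foot and the boss. I'll fit ellipses by mask and triangulate.

```bash
cat >> h.py <<'E'
def blob(fn,u,v,f,r=38,hull=True):
    "ellipse centre of the mask f(hsv) nearest (u,v)"
    p,im=load(fn);y0,x0=max(v-r,0),max(u-r,0);c=cv2.cvtColor(im[y0:v+r,x0:u+r],cv2.COLOR_BGR2HSV).astype(int)
    m=f(c[...,0],c[...,1],c[...,2]).astype(np.uint8);m=cv2.morphologyEx(m,cv2.MORPH_OPEN,np.ones((2,2),np.uint8))
    cs=[k for k in cv2.findContours(m,cv2.RETR_EXTERNAL,cv2.CHAIN_APPROX_NONE)[0] if len(k)>=12]
    k=max(cs,key=lambda k:cv2.contourArea(cv2.convexHull(k))-3*np.hypot(*(k.mean((0,1))-[u-x0,v-y0])))
    e=cv2.fitEllipse(cv2.convexHull(k) if hull and len(cv2.convexHull(k))>5 else k)
    return p,(e[0][0]+x0,e[0][1]+y0),np.round(e[1],1)
E
python3 - <<'E'
from h import *
dark=lambda h,s,v:v<115
rim=lambda h,s,v:(v>155)&(s>90)
foot=lambda h,s,v:(s>165)&(v>95)
boss=lambda h,s,v:(s>155)&(v>100)
for n,f,r,l in[("hole",dark,22,[("wA",316,206),("wB",440,267)]),("cork",rim,36,[("wA",180,74),("wB",320,146)]),
  ("foot",foot,38,[("wC",262,143),("wD",434,92)]),("boss",boss,24,[("wC",136,250),("wD",290,206)])]:
    o=[blob(a,u,v,f,r) for a,u,v in l]
    print(n,[(np.round(b,1),c) for _,b,c in o],*tri([(a,b) for a,b,_ in o]),[plane(a,b,{"hole":48,"cork":34,"foot":12,"boss":26}[n]).round(1) for a,b,_ in o])
shift([480,-21,290],0)
E
python3 -m creep '[[1,[0,4,0],0],[1,[-1,8,0],0],[1,[-2,12,0],0],[1,[-3,16,-1],0],[1,[-4,20,-2],0],[1,[-4,24,-2],0],[1,[-4,28,-2],0],[1,[-4,30,-2],0],[1,[-4,30,-2],0],[1,[-4,30,-2],0]]'
python3 -c "from h import *;snap('wrist','wE')"
python3 -m creep '[[1,[0,2,0],0],[1,[0,5,0],0],[1,[0,7,0],0],[1,[0,7,0],0],[1,[0,7,0],0]]'
python3 -c "
from h import *;snap('wrist','wF')
a=[cv2.imread(f'pics/w{c}.png')[120:400,120:520] for c in 'EF']
cv2.imwrite('pics/m2.png',np.hstack(a))"
```

```text
hole [(array([316.3, 206.4]), array([26.2, 27.5])), (array([438.4, 268.9]), array([19.4, 24.6]))] [ 502.10116937 -314.42360326   42.25909314] [1.3, 1.3] [array([ 504.5, -315. ,   48. ]), array([ 503.2, -311.6,   48. ])]
cork [(array([175.4,  96.5]), array([ 7.6, 23.4])), (array([335.8, 135.3]), array([ 9.3, 26.1]))] [ 645.2541439  -173.02636994   68.2076807 ] [20.4, 20.4] [array([ 629.1, -154.9,   34. ]), array([ 665.3, -179.8,   34. ])]
foot [(array([262.4, 143.6]), array([62.5, 65.7])), (array([434.1,  93.2]), array([64.3, 70.5]))] [656.37204453 170.26947842   7.78333619] [0.0, 0.0] [array([656.5, 169.6,  12. ]), array([655.8, 171.7,  12. ])]
boss [(array([134.2, 251.8]), array([17.5, 22.4])), (array([289.8, 207.2]), array([21., 23.]))] [519.04563973 346.35679851  23.24900607] [0.3, 0.3] [array([519.8, 344.7,  26. ]), array([519.9, 346.2,  26. ])]
shift cm [-4.019 33.437 -2.035] pos [520.8 313.3 269.6] rot [ 3.1415e+00 -3.0000e-04 -1.9000e-03] clk 3.95 xaxis [ 1.    -0.002  0.   ]
roll units -0.02225927497273786
clock: 4.95
eef_pos: [480.0, 14.3, 289.6]
eef_rot: [-3.141, -0.0, -0.002]
wrist_force: [-0.3, 0.4, 0.5]
finger_gap: 94.0
finger_force: 0.0
clock: 5.5
eef_pos: [480.1, -54.2, 289.4]
eef_rot: [-3.141, 0.0, 0.0]
wrist_force: [-0.4, 0.3, -0.1]
finger_gap: 94.0
finger_force: 0.0
```

View pics/m2.png

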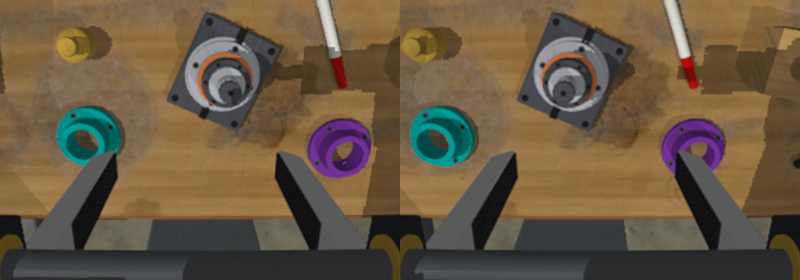

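E and F show the stack with the stem top near E (351,213) and F (282,213), and the orange cup flange and die flange below it. I'll zoom in to pin the circles.

Run:
```python
from h import *
T=[]
for c,u,v in(("E",345,195),("F",290,195)):
    p,im=load("w"+c);T.append(cv2.resize(im[v-60:v+60,u-50:u+50],(400,480),interpolation=cv2.INTER_CUBIC))
cv2.imwrite("pics/m3.png",np.hstack(T))
X,e=tri([(load("wE")[0],(351,213)),(load("wF")[0],(282,213))]);print(X,e)
b={c:load("w"+c) for c in "AB"}
# cork: inner+outer rim points by brightness, looser
for c,u,v in(("A",180,74),("B",320,146)):
    p,im=b[c];h=cv2.cvtColor(im,cv2.COLOR_BGR2HSV)
    print(c,[h[v,u+d].tolist() for d in(-26,-24,-22,-20,20,22,24)])
```

```text
[491.62449522 -20.4428401  134.36187675] [0.1, 0.1]
A [[17, 131, 146], [16, 145, 162], [17, 147, 151], [17, 145, 79], [16, 140, 155], [16, 144, 149], [17, 146, 98]]
B [[16, 140, 118], [16, 143, 159], [15, 144, 165], [16, 141, 132], [17, 150, 153], [16, 148, 157], [17, 147, 106]]
```

View pics/m3.png

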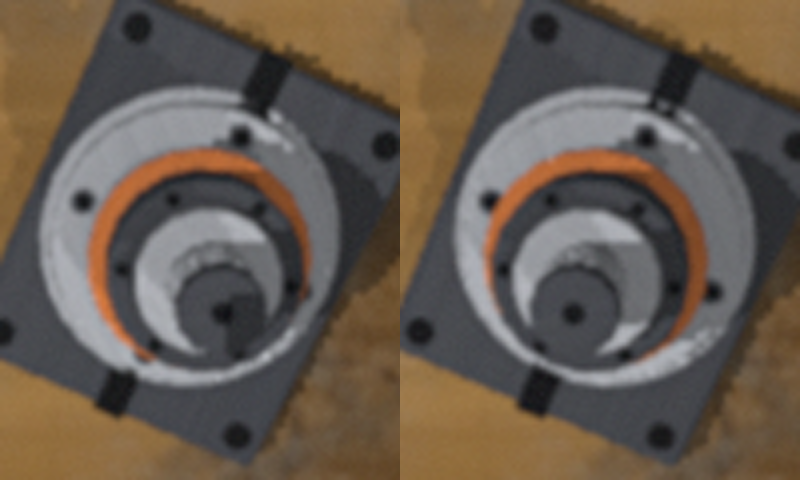

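```bash
cat > c.py <<'E'
from h import *
pe,pf=load("wE")[0],load("wF")[0]
print("stem",*tri([(pe,(350.5,213)),(pf,(283.3,213))]),plane(pe,(350.5,213),126),plane(pf,(283.3,213),126))
print("die flange",*tri([(pe,(342.3,194.3)),(pf,(291.3,194.3))]),plane(pe,(342.3,194.3),28),plane(pf,(291.3,194.3),28))
b=[load("wA")[0],load("wB")[0]]
rim=lambda h,s,v:(v>130)&(s>128)&(h>12)
for a,u,v in(("wA",180,74),("wB",320,146)):
    p,im=load(a);h=cv2.cvtColor(im,cv2.COLOR_BGR2HSV).astype(int)[v-34:v+34,u-32:u+32]
    m=rim(*[h[...,i] for i in range(3)]);ys,xs=np.nonzero(m);r=np.hypot(xs-32,ys-34);k=(r<30)&(r>16)
    e=cv2.fitEllipse(np.c_[xs[k],ys[k]].astype(np.float32));c=(e[0][0]+u-32,e[0][1]+v-34);print(np.round(c,1),e[1],plane(p,c,34).round(1));b.append((p,c))
print("cork",*tri(b[2:]))
shift([490,-20.5,112],0)
E
python3 c.py
```

```text
stem [489.66682039 -20.87119439 125.75857914] [0.1, 0.1] [489.62947214 -20.84743416 126.        ] [489.81403716 -20.89730406 126.        ]
die flange [489.97064348 -21.15927882  14.27529611] [0.1, 0.1] [492.22916155 -20.04957884  28.        ] [492.35812759 -22.17641339  28.        ]
[178.1  73.5] (45.56455993652344, 53.00386428833008) [ 653.3 -160.4   34. ]
[318.1 145.8] (45.534812927246094, 47.994388580322266) [ 653.4 -159.1   34. ]
cork [ 653.52281669 -159.27684442   31.27321072] [0.2, 0.2]
shift cm [ 0.999 -3.332 17.742] pos [480.  -53.9 289.4] rot [-3.1414e+00  1.0000e-04  8.0000e-04] clk 5.55 xaxis [ 1.     0.001 -0.   ]
roll units 0.009544583890106519
```

```bash
python3 -m creep '[[1,[0.5,-1.6,2],0],[1,[1,-3.3,5],0],[1,[1,-3.3,9],0],[1,[1,-3.3,13],0],[1,[1,-3.3,16],0],[1,[1,-3.3,17.5],0],[1,[1,-3.3,18.2],0],[1,[1,-3.3,18.2],0],[0.3,[1,-3.3,18.2],0],[-0.2,[1,-3.3,18.2],0],[-0.5,[1,-3.3,18.2],0],[-0.5,[1,-3.3,18.2],0]]' 30
python3 -m creep '[[-1,[0,0,0],0],[-1,[0,0,0],0],[-1,[0,0,0],0],[-1,[0,0,0],0],[-1,[0,0,0],0]]' 30
```

```text
clock: 6.75
eef_pos: [490.2, -21.9, 107.9]
eef_rot: [3.141, -0.001, -0.0]
wrist_force: [-0.2, -0.6, -0.8]
finger_gap: 65.8
finger_force: 0.0
clock: 7.25
eef_pos: [490.0, -21.8, 107.4]
eef_rot: [-3.141, 0.0, 0.0]
wrist_force: [-0.4, 3.2, 2.9]
finger_gap: 25.7
finger_force: 1.9
```

```bash
python3 -m creep '[[-1,[0,0,0],0],[-1,[0,0,0],0],[-1,[0,0,0],0]]' 30
python3 -m creep '[[-1,[0,0,-0.5],0],[-1,[0,0,-1.5],0],[-1,[0,0,-3],0],[-1,[0,0,-4.5],0],[-1,[0,0,-6],0],[-1,[0,0,-7.5],0],[-1,[0,0,-9],0],[-1,[0,0,-10.5],0],[-1,[0,0,-11],0],[-1,[0,0,-11],0],[-1,[0,0,-11],0]]' 30
python3 -c "
from h import *
snap('wrist','wG');snap('scene','sG');cv2.imwrite('pics/sGc.png',cv2.resize(cv2.imread('pics/sG.png')[150:350,180:400],None,fx=2,fy=2)[:, :400]);shift([503.5,-314.0,218])"
```

```text
clock: 7.55
eef_pos: [490.0, -21.8, 107.4]
eef_rot: [-3.141, -0.0, 0.0]
wrist_force: [0.5, 2.3, -1.0]
finger_gap: 23.4
finger_force: 30.0
clock: 8.65
eef_pos: [489.7, -21.9, 216.9]
eef_rot: [-3.142, 0.001, 0.0]
wrist_force: [0.0, 0.5, -3.5]
finger_gap: 23.4
finger_force: 30.0
shift cm [ 1.385 29.208 -0.131] pos [489.7 -21.9 216.7] rot [-3.1415e+00  1.3000e-03 -0.0000e+00] clk 8.75 xaxis [ 1.    -0.    -0.001]
```

View pics/sGc.png

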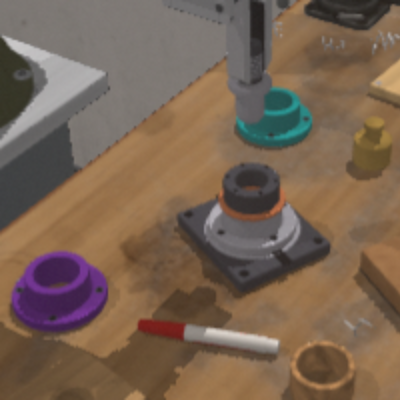

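The crop shows the punch held in the jaws, with the ring (about 250,190) and the cup still on the die. Next I carry the punch to the block.

```bash
python3 -m creep '[[-1,[0.1,1,0],0],[-1,[0.3,3,0],0],[-1,[0.5,6.5,0],0],[-1,[0.7,10.5,0],0],[-1,[0.9,14.5,0],0],[-1,[1.1,18.5,0],0],[-1,[1.2,22.5,0],0],[-1,[1.3,25.5,0],0],[-1,[1.4,27.8,0],0],[-1,[1.4,29,0],0],[-1,[1.4,29.2,0],0],[-1,[1.4,29.2,0],0]]' 30
python3 -m creep '[[-1,[0,0,1],0],[-1,[0,0,3],0],[-1,[0,0,5.5],0],[-1,[0,0,7.5],0],[-1,[0,0,8.6],0],[-1,[0,0,8.6],0],[-1,[0,0,8.6],0]]' 30
python3 -c "
from h import *
p,im=snap('wrist','wH');shift([504,-314.5,75.4]);cv2.imwrite('pics/wHc.png',cv2.resize(im[160:400,200:460,::-1],None,fx=2,fy=2))"
```

```text
clock: 9.95
eef_pos: [503.9, -313.5, 217.2]
eef_rot: [-3.141, 0.0, 0.0]
wrist_force: [0.6, 0.2, -4.5]
finger_gap: 23.7
finger_force: 30.0
clock: 10.65
eef_pos: [504.4, -313.8, 132.2]
eef_rot: [3.141, -0.001, 0.0]
wrist_force: [0.0, 0.3, -4.3]
finger_gap: 23.6
finger_force: 30.0
shift cm [-0.056  0.048  5.719] pos [ 504.5 -314.   132.6] rot [ 3.1406e+00 -1.4000e-03  4.0000e-04] clk 10.7 xaxis [1.    0.    0.001]
```

View pics/wHc.png

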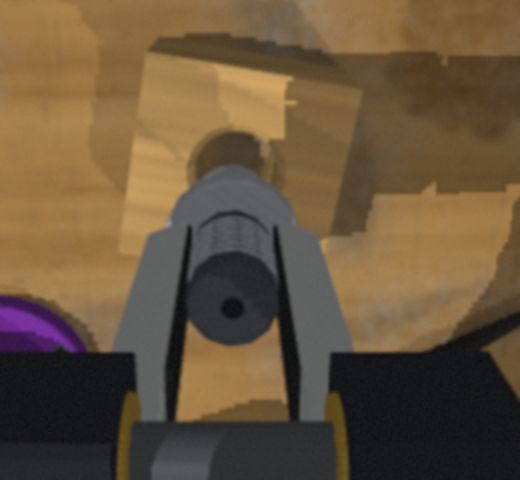

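The punch hangs just over the hole (mouth centre about (237,165) in the crop, punch axis about 232). I'll lower it gently.

```bash
python3 -m creep '[[-1,[0,0.05,1],0],[-1,[0,0.05,2.2],0],[-1,[0,0.05,3.4],0],[-1,[0,0.05,4.4],0],[-1,[0,0.05,5],0],[-1,[0,0.05,5.3],0],[-1,[0,0.05,5.5],0],[-1,[0,0.05,5.55],0],[-1,[0,0.05,5.55],0]]' 30
python3 -m creep '[[-1,[0,0,0.05],0],[-1,[0,0,0.1],0],[-1,[0,0,0.15],0],[-1,[0,0,0.15],0]]' 30
```

```text
clock: 11.6
eef_pos: [504.1, -314.5, 76.2]
eef_rot: [3.141, -0.0, 0.0]
wrist_force: [-0.0, -0.6, -4.8]
finger_gap: 23.3
finger_force: 30.0
clock: 12.0
eef_pos: [504.2, -314.5, 75.3]
eef_rot: [3.141, -0.001, 0.0]
wrist_force: [-2.8, 2.0, 4.5]
finger_gap: 23.4
finger_force: 30.0
```

```bash
python3 -m creep '[[-0.4,[0,0,0],0],[-0.2,[0,0,0],0],[0,[0,0,0],0],[0,[0,0,0],0],[0,[0,0,0],0]]' 30
python3 -m creep '[[0,[0,0,-1],0],[0,[0,0,-3],0],[0.5,[0,0,-6],0],[1,[0,0,-10],0],[1,[0,0,-13],0],[1,[0,-4,-16],0],[1,[0,-8,-18],0],[1,[0,-8,-18],0]]' 30
python3 -c "
from h import *
p,im=snap('wrist','wI');shift([490,-21.5,73]);cv2.imwrite('pics/wIc.png',im[:,:,::-1])"
```

```text
clock: 12.5
eef_pos: [504.0, -314.4, 74.4]
eef_rot: [-3.142, -0.0, 0.0]
wrist_force: [-0.1, -0.2, -0.8]
finger_gap: 47.1
finger_force: 0.0
clock: 13.3
eef_pos: [504.9, -231.5, 258.8]
eef_rot: [3.139, -0.005, 0.003]
wrist_force: [-0.8, -0.3, -0.3]
finger_gap: 91.3
finger_force: 0.0
shift cm [ -1.458 -21.196  18.346] pos [ 504.5 -233.1  256.9] rot [ 3.1398e+00 -3.3000e-03  2.4000e-03] clk 13.35 xaxis [1.    0.002 0.003]
```

View pics/wIc.png

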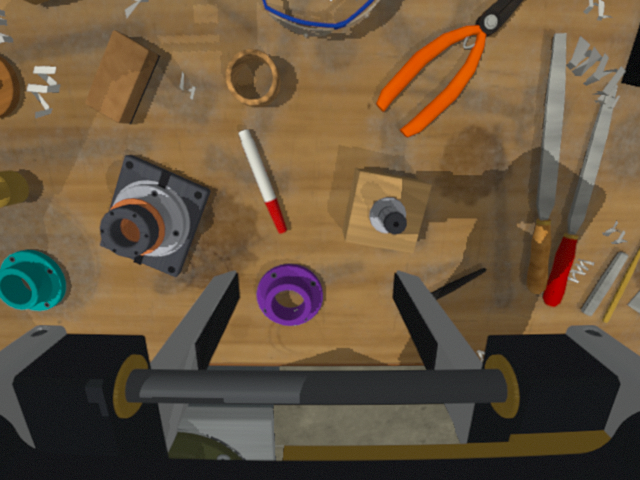

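The picture shows the punch standing seated in the block (stem about (393,220)) and the ring on the stack at about (131,228). I go above the ring and look.

```bash
python3 -m creep '[[1,[-0.2,-3,0],0],[1,[-0.5,-7,0],0],[1,[-0.8,-11,0],0],[1,[-1.1,-15,0],0],[1,[-1.4,-18.5,1],0],[1,[-1.4,-20.5,3],0],[1,[-1.4,-21.3,5],0],[1,[-1.4,-21.3,6],0],[1,[-1.4,-21.3,6],0],[1,[-1.4,-21.3,6],0]]' 30
python3 - <<'E'
from h import *
p,im=snap('wrist','wJ');print(proj(p,[490,-21.5,80]));shift([490,-21.5,72.5]);cv2.imwrite('pics/wJc.png',cv2.resize(im[160:400,180:460,::-1],None,fx=2.5,fy=2.5))
E
```

```text
clock: 14.35
eef_pos: [490.3, -22.3, 194.9]
eef_rot: [3.141, -0.0, -0.001]
wrist_force: [-0.6, 0.1, -0.0]
finger_gap: 93.8
finger_force: 0.0
[315.08197815 236.31898956]
shift cm [-0.052 -0.079 12.273] pos [490.4 -22.3 195.2] rot [ 3.1414e+00 -1.0000e-03 -1.1000e-03] clk 14.4 xaxis [ 1.    -0.001  0.001]
```

View pics/wJc.png

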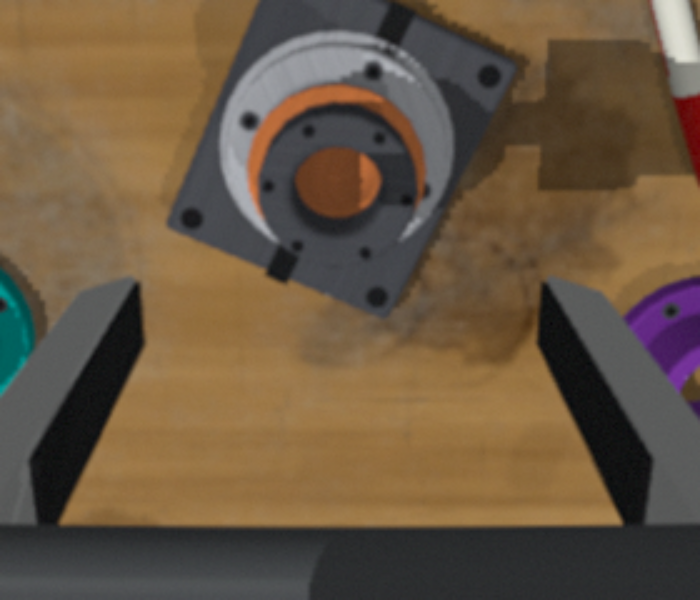

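The ring's top face is centred at about (315,234), against (315,236) predicted, so it is within 1.5 mm. I'll descend and grip.

```bash
python3 -m creep '[[1,[0,-0.08,2],0],[1,[0.05,-0.08,5],0],[1,[0.05,-0.08,8.5],0],[1,[0.05,-0.08,11],0],[1,[0.05,-0.08,12],0],[0.6,[0.05,-0.08,12.2],0],[0.3,[0.05,-0.08,12.2],0],[0,[0.05,-0.08,12.2],0],[-1,[0.05,-0.08,12.2],0],[-1,[0.05,-0.08,12.2],0],[-1,[0.05,-0.08,12.2],0],[-1,[0.05,-0.08,12.2],0]]' 25
python3 -m creep '[[-1,[0,0,0],0],[-1,[0,0,0],0],[-1,[0,0,0],0]]' 25
```

```text
clock: 15.6
eef_pos: [490.8, -20.7, 73.0]
eef_rot: [3.141, -0.001, 0.0]
wrist_force: [-1.0, -1.0, 5.8]
finger_gap: 54.9
finger_force: 25.0
clock: 15.9
eef_pos: [490.8, -20.7, 73.0]
eef_rot: [3.141, -0.001, 0.0]
wrist_force: [-1.1, -1.0, 6.4]
finger_gap: 55.0
finger_force: 25.0
```

```bash
python3 -m creep '[[-1,[0,0,-0.1],0],[-1,[0,0,-0.3],0],[-1,[0,0,-0.6],0],[-1,[0,0,-1],0],[-1,[0,0,-1.5],0],[-1,[0,0,-1.5],0],[-1,[0,0,-1.5],0]]' 25
python3 - <<'E'
from h import *
p,im=snap('wrist','wK');p2,i2=snap('scene','sK')
a=cv2.resize(im[180:400,200:440,::-1],(436,400));b=cv2.resize(i2[200:300,255:355,::-1],(400,400))[:, :364]
cv2.imwrite('pics/K.png',np.hstack([a,b]))
E
```

```text
clock: 16.6
eef_pos: [490.5, -20.6, 87.6]
eef_rot: [3.142, -0.0, 0.0]
wrist_force: [0.8, -0.1, -3.3]
finger_gap: 54.8
finger_force: 25.0
```

View pics/K.png

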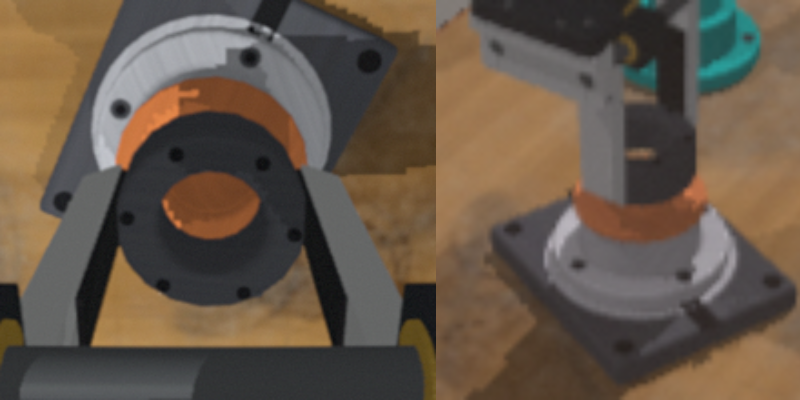

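Checking the die and flange geometry in the scene crop, the copper flange is still on the hub. Only the ring came up, and its six holes centre on the gripper axis. I'll carry it to the post.

```bash
python3 -m creep '[[-1,[0,0,-1.5],0],[-1,[0,0,-4],0],[-1,[1.5,-1.8,-6],0],[-1,[4,-4.6,-6],0],[-1,[6.8,-7.8,-6],0],[-1,[9.6,-11,-6],0],[-1,[12.2,-14.1,-6],0],[-1,[14.5,-16.8,-6],0],[-1,[16,-18.5,-6],0],[-1,[16.5,-19.1,-6],0],[-1,[16.5,-19.1,-6],0],[-1,[16.5,-19.1,-6],0]]' 25
python3 - <<'E'
from h import *
p,im=snap('wrist','wL');shift([656,170.5,29]);print(proj(p,[656,170.5,48]),proj(p,[656,170.5,12]))
p2,i2=snap('top','tL');p3,i3=snap('scene','sL');print(proj(p3,[656,170.5,48]),proj(p2,[656,170.5,48]))
cv2.imwrite('pics/L.png',np.hstack([cv2.resize(im[120:400,200:480,::-1],(400,400)),cv2.resize(i3[160:300,350:490,::-1],(400,400))]))
E
```

```text
clock: 17.9
eef_pos: [655.0, 169.6, 147.2]
eef_rot: [3.141, 0.001, -0.0]
wrist_force: [-0.3, -0.6, -3.5]
finger_gap: 54.7
finger_force: 25.0
shift cm [ 0.102 -0.11  11.85 ] pos [655.  169.4 147.5] rot [ 3.1414e+00  4.0000e-04 -8.0000e-04] clk 17.95 xaxis [ 1.    -0.001 -0.   ]
[314.92446316 240.15399273] [314.97972954 228.62577903]
[418.91205388 229.88054769] [241.94997805 186.70751856]
```

View pics/L.png

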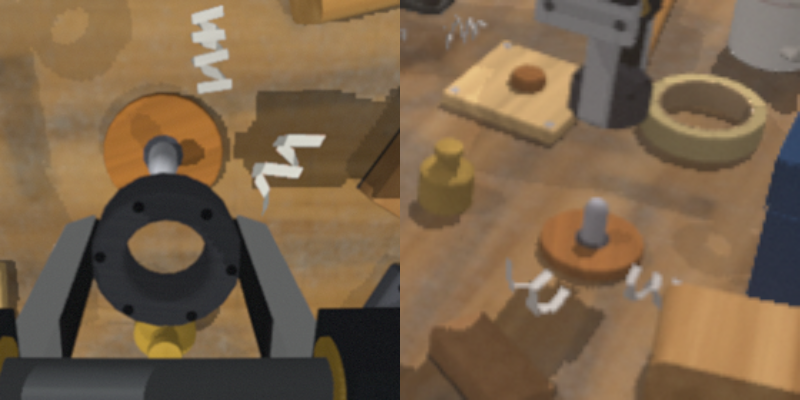

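The ring is over the post line (post foot centre about (315,226), against a predicted 229). I'll nudge +1.5 mm in x and lower it.

```bash
python3 -m creep '[[-1,[0.15,-0.08,1],0],[-1,[0.15,-0.08,3],0],[-1,[0.15,-0.08,5],0],[-1,[0.15,-0.08,7],0],[-1,[0.15,-0.08,8.8],0],[-1,[0.15,-0.08,10.2],0],[-1,[0.15,-0.08,11.2],0],[-1,[0.15,-0.08,11.5],0],[-1,[0.15,-0.08,11.55],0],[-1,[0.15,-0.08,11.55],0]]' 25
python3 -m creep '[[-1,[0,0,0.05],0],[-1,[0,0,0.1],0],[-1,[0,0,0.15],0],[-1,[0,0,0.2],0],[-1,[0,0,0.2],0]]' 25
```

```text
clock: 19.05
eef_pos: [657.4, 171.3, 32.7]
eef_rot: [-3.141, -0.001, 0.0]
wrist_force: [0.5, -0.1, -3.5]
finger_gap: 55.0
finger_force: 25.0
clock: 19.55
eef_pos: [656.9, 171.2, 29.9]
eef_rot: [3.142, 0.0, 0.0]
wrist_force: [-1.1, -0.2, -4.2]
finger_gap: 55.0
finger_force: 25.0
```

```bash
python3 -m creep '[[-1,[0,0,0.05],0],[-1,[0,0,0.1],0],[-1,[0,0,0.15],0],[-1,[0,0,0.15],0]]' 25
```

```text
clock: 19.95
eef_pos: [657.0, 171.2, 29.0]
eef_rot: [-3.142, -0.0, 0.0]
wrist_force: [-3.8, -0.5, 4.9]
finger_gap: 55.2
finger_force: 25.0
```

```bash
python3 -m creep '[[0.4,[0,0,0],0],[0.6,[0,0,0],0],[0.7,[0,0,0],0],[0.7,[0,0,0],0]]' 25
python3 -m creep '[[0.7,[0,0,-1],0],[0.7,[0,0,-3],0],[1,[0,0,-6],0],[1,[0,0,-10],0],[1,[-1,1,-13],0],[1,[-4,4,-15],0],[1,[-7,7,-16],0],[1,[-8,8,-16],0],[1,[-8,8,-16],0],[1,[-8,8,-16],0]]' 25
python3 - <<'E'
from h import *
p,im=snap('wrist','wM');shift([490,-21.5,54]);print(proj(p,[490,-21.5,56]))
p3,i3=snap('scene','sM')
cv2.imwrite('pics/M.png',np.hstack([cv2.resize(im[:300,250:550,::-1],(400,400)),cv2.resize(i3[160:300,350:490,::-1],(400,400))]))
E
```

```text
clock: 20.35
eef_pos: [657.0, 171.2, 28.4]
eef_rot: [-3.142, -0.0, -0.0]
wrist_force: [1.1, -0.3, 0.2]
finger_gap: 79.4
finger_force: 0.0
clock: 21.35
eef_pos: [577.4, 91.5, 189.0]
eef_rot: [-3.141, -0.001, -0.0]
wrist_force: [-0.1, 0.5, 0.1]
finger_gap: 94.2
finger_force: 0.0
shift cm [-8.759 11.327 13.453] pos [577.5  91.8 188.6] rot [-3.1415e+00 -3.0000e-04  4.0000e-04] clk 21.4 xaxis [1. 0. 0.]
[426.79453631 312.93879314]
```

View pics/M.png

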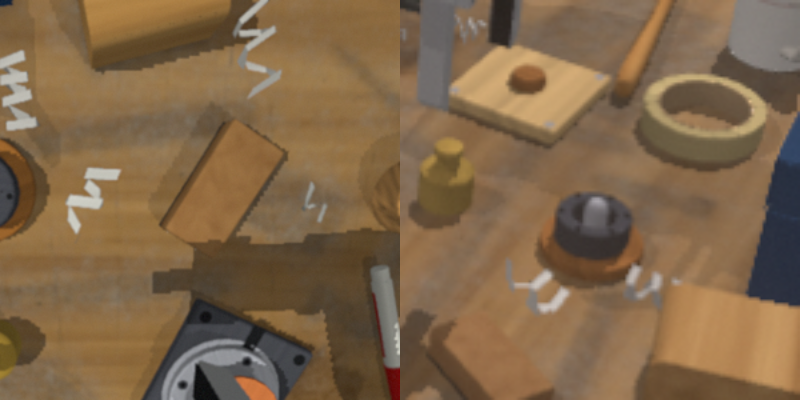

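The scene crop shows the ring flat on the foot with the post through it. Next is the cup, so I go above the stack and check its centre.

```bash
python3 -m creep '[[1,[-2,3,0],0],[1,[-4.5,6,0],0],[1,[-7,9,0],0],[1,[-8.7,11.3,1],0],[1,[-8.7,11.3,2],0],[1,[-8.7,11.3,2],0],[1,[-8.7,11.3,2],0]]' 12
python3 - <<'E'
from h import *
p,im=snap('wrist','wN');shift([490,-21.5,50]);print(proj(p,[490,-21.5,56]))
np.set_printoptions(precision=1,suppress=True)
q,c,e=blob('wN',315,215,lambda h,s,v:(h<14)&(s>140)&(v>70),60);print(c,e,plane(q,c,56))
cv2.imwrite('pics/N.png',cv2.resize(im[130:330,215:415,::-1],(500,500)))
E
```

```text
clock: 22.15
eef_pos: [490.7, -21.0, 168.4]
eef_rot: [-3.141, 0.0, 0.001]
wrist_force: [0.8, -0.5, -0.1]
finger_gap: 93.8
finger_force: 0.0
shift cm [-0.077  0.056 11.854] pos [490.8 -21.  168.5] rot [-3.1415e+00  0.0000e+00  1.2000e-03] clk 22.2 xaxis [ 1.     0.001 -0.   ]
[316.65912465 237.56488923]
(316.6155662536621, 237.28512573242188) [74.3 76.1] [490.3 -21.5  56. ]
```

View pics/N.png

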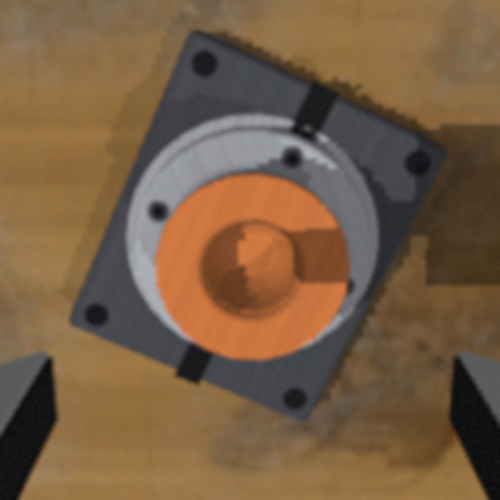

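The cup is centred at (316.6,237.3), exactly where predicted (490.3, -21.5). I'll descend and grip the flange edge.

```bash
python3 -m creep '[[1,[0,0.05,2],0],[1,[-0.05,0.05,5],0],[1,[-0.05,0.05,8.5],0],[1,[-0.05,0.05,10.8],0],[1,[-0.05,0.05,11.6],0],[1,[-0.05,0.05,11.8],0],[0.65,[-0.05,0.05,11.8],0],[0.55,[-0.05,0.05,11.8],0],[0.3,[-0.05,0.05,11.8],0],[0.1,[-0.05,0.05,11.8],0],[-0.2,[-0.05,0.05,11.8],0],[-0.2,[-0.05,0.05,11.8],0]]' 12
python3 -m creep '[[-0.2,[0,0,0],0],[-0.2,[0,0,0],0]]' 12
```

```text
clock: 23.4
eef_pos: [489.9, -22.2, 51.2]
eef_rot: [-3.141, -0.001, 0.0]
wrist_force: [-1.0, 1.9, 7.8]
finger_gap: 67.3
finger_force: 12.0
clock: 23.6
eef_pos: [489.9, -22.2, 51.1]
eef_rot: [-3.141, -0.001, -0.0]
wrist_force: [-1.9, 1.9, 7.2]
finger_gap: 67.6
finger_force: 12.0
```

```bash
python3 -m creep '[[-0.2,[0,0,-0.1],0],[-0.2,[0,0,-0.4],0],[-0.2,[0,0,-1],0],[-0.2,[0,0,-2],0],[-0.2,[0,0,-3.5],0],[-0.2,[0,0,-5],0],[-0.2,[0,0,-6.5],0],[-0.2,[0,0,-7.5],0],[-0.2,[0,0,-8],0],[-0.2,[0,0,-8],0],[-0.2,[0,0,-8],0]]' 12
python3 - <<'E'
from h import *
p,im=snap('wrist','wO');p2,i2=snap('scene','sO');shift([653.5,-159.8,120])
a=cv2.resize(im[180:400,200:440,::-1],(436,400));b=cv2.resize(i2[180:300,255:355,::-1],(364,437))[:400]
cv2.imwrite('pics/O.png',np.hstack([a,b]))
E
```

```text
clock: 24.7
eef_pos: [489.2, -22.3, 130.0]
eef_rot: [-3.142, 0.001, 0.0]
wrist_force: [-0.0, 0.1, -1.1]
finger_gap: 67.6
finger_force: 12.0
shift cm [16.432 13.751  0.966] pos [489.2 -22.3 129.9] rot [-3.1415e+00  1.0000e-03  0.0000e+00] clk 24.8 xaxis [ 1.     0.    -0.001]
```

View pics/O.png

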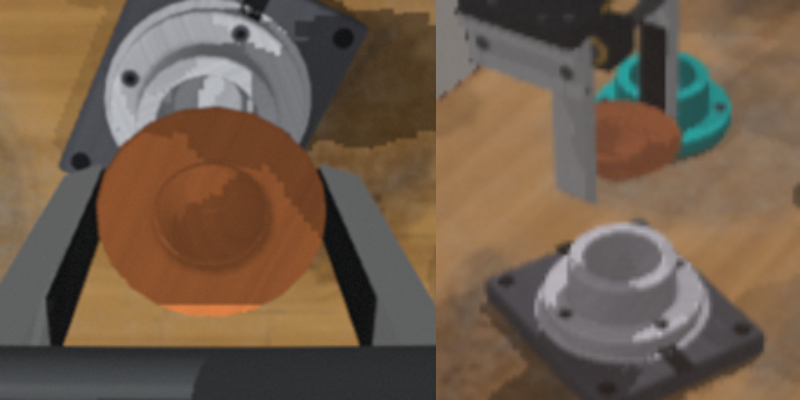

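The cup hangs level in the jaws and the die is clear. I've now viewed 16 pictures, over the limit of 14, so from here I'll check by numbers only. I'm taking the cup towards the cork ring and re-measuring the ring on the way.

```bash
python3 -m creep '[[-0.2,[0.4,0.3,-0.5],0],[-0.2,[1.4,1.2,-1],0],[-0.2,[3,2.5,-1],0],[-0.2,[5,4.2,-1],0],[-0.2,[7,5.9,-1],0],[-0.2,[9,7.6,-1],0],[-0.2,[10.6,9,-1],0],[-0.2,[11.6,10,-1],0],[-0.2,[12,10.3,-1],0],[-0.2,[12,10.3,-1],0],[-0.2,[12,10.3,-1],0],[-0.2,[12,10.3,-1],0]]' 12
cat > cork.py <<'E'
from h import *
import sys
p,im=snap('wrist',sys.argv[1]);uv=proj(p,[653.4,-159.8,34]);u,v=np.round(uv).astype(int);shift([653.4,-159.8,33.1])
h=cv2.cvtColor(im,cv2.COLOR_RGB2HSV).astype(int);Y,X=np.mgrid[:480,:640]
r0=29*331/np.linalg.norm(p["origin"]-np.array([653.4,-159.8,34]))
r=np.hypot(X-u,Y-v);k=(r<r0*1.2)&(r>r0*.7)&(h[...,2]>120)&(h[...,1]>115)&(h[...,0]>11)
m=cv2.morphologyEx(k.astype(np.uint8),cv2.MORPH_OPEN,np.ones((2,2),np.uint8))
ys,xs=np.nonzero(m);e=cv2.fitEllipse(np.c_[xs,ys].astype(np.float32))
print("pred",uv,"n",len(xs),"fit",e,"expected r",r0,"at z34",plane(p,e[0],34))
cv2.imwrite('pics/corkdbg.png',m*255)
E
python3 cork.py wP
```

```text
clock: 26.0
eef_pos: [609.2, -124.8, 140.6]
eef_rot: [-3.142, 0.0, 0.001]
wrist_force: [-1.0, -0.1, -0.7]
finger_gap: 68.0
finger_force: 12.0
shift cm [ 4.409  3.5   10.758] pos [ 609.3 -124.8  140.7] rot [-3.1416e+00 -1.0000e-04  6.0000e-04] clk 26.05 xaxis [1.    0.001 0.   ]
pred [358.59015509 187.479531  ] n 1894 fit ((357.15521240234375, 186.64195251464844), (66.41460418701172, 68.49794006347656), 36.64347839355469) expected r 34.64243232070549 at z34 [ 654.08834242 -158.59317656   34.        ]
```

```bash
python3 -m creep '[[-0.2,[0.5,0.4,0],0],[-0.2,[1.6,1.3,0],0],[-0.2,[2.9,2.3,0],0],[-0.2,[3.9,3.1,1],0],[-0.2,[4.4,3.45,2.5],0],[-0.2,[4.4,3.45,4.5],0],[-0.2,[4.4,3.45,6],0],[-0.2,[4.4,3.45,7],0],[-0.2,[4.4,3.45,7],0],[-0.2,[4.4,3.45,7],0]]' 12
python3 -m creep '[[-0.2,[0,0,0.6],0],[-0.2,[0,0,1.4],0],[-0.2,[0,0,2.2],0],[-0.2,[0,0,2.9],0],[-0.2,[0,0,3.3],0],[-0.2,[0,0,3.45],0],[-0.2,[0,0,3.5],0],[-0.2,[0,0,3.5],0]]' 12
```

```text
clock: 27.05
eef_pos: [653.7, -159.8, 71.0]
eef_rot: [3.141, -0.001, 0.0]
wrist_force: [-0.4, 0.6, -0.2]
finger_gap: 67.4
finger_force: 12.0
clock: 27.85
eef_pos: [653.6, -159.8, 35.6]
eef_rot: [3.141, -0.0, 0.0]
wrist_force: [0.0, -0.2, -1.1]
finger_gap: 67.2
finger_force: 12.0
```

```bash
python3 -m creep '[[-0.2,[0,0,0.05],0],[-0.2,[0,0,0.1],0],[-0.2,[0,0,0.15],0],[-0.2,[0,0,0.2],0],[-0.2,[0,0,0.2],0]]' 12
python3 -m creep '[[-0.2,[0,0,0.05],0],[-0.2,[0,0,0.1],0],[-0.2,[0,0,0.1],0]]' 12
```

```text
clock: 28.35
eef_pos: [653.4, -159.8, 33.4]
eef_rot: [-3.142, 0.0, -0.0]
wrist_force: [0.7, -0.5, -1.0]
finger_gap: 67.6
finger_force: 12.0
clock: 28.65
eef_pos: [653.6, -159.8, 33.1]
eef_rot: [3.142, -0.0, -0.0]
wrist_force: [-2.6, 1.2, 5.7]
finger_gap: 67.4
finger_force: 12.0
```

```bash
python3 -m creep '[[0.6,[0,0,0],0],[0.8,[0,0,0],0],[0.9,[0,0,0],0],[0.9,[0,0,0],0]]' 12
python3 -m creep '[[0.9,[0,0,-1],0],[0.9,[0,0,-3],0],[1,[0,0,-6],0],[1,[0,0,-10],0],[1,[0,0,-13],0],[1,[0,0,-15],0],[1,[0,0,-15],0]]' 12
cat > cup.py <<'E'
from h import *
import sys
p,im=snap('wrist',sys.argv[1]);uv=proj(p,[653.5,-159.4,38]);print("pred",uv)
q,c,e=blob(sys.argv[1],*np.round(uv).astype(int),lambda h,s,v:(h<14)&(s>140)&(v>70),60);print(c,e,plane(q,c,38))
E
python3 cup.py wQ
python3 -m creep '[[1,[-2,-4,-1],0],[1,[-5,-7,-2],0],[1,[-6,-8,-2],0],[1,[-6,-8,-2],0],[1,[-6,-8,-2],0]]' 12 | grep pos
python3 cup.py wR
python3 - <<'E'
from h import *
o=[]
for w in("wQ","wR"):
    p=load(w)[0];uv=proj(p,[653.5,-159.4,38]);q,c,e=blob(w,*np.round(uv).astype(int),lambda h,s,v:(h<14)&(s>140)&(v>70),60);o.append((q,c))
print(tri(o));shift([490,-21.5,190])
E
```

```text
clock: 29.05
eef_pos: [653.4, -159.8, 32.3]
eef_rot: [-3.142, 0.0, 0.0]
wrist_force: [-0.4, -0.3, 0.2]
finger_gap: 89.2
finger_force: 0.0
clock: 29.75
eef_pos: [654.5, -160.1, 186.6]
eef_rot: [3.14, -0.006, 0.0]
wrist_force: [-0.6, 0.8, 0.5]
finger_gap: 93.9
finger_force: 0.0
pred [315.03358545 227.88641826]
(np.float64(316.364501953125), np.float64(227.77968978881836)) [67.7 70. ] [ 653.60744744 -160.70856494   38.        ]
eef_pos: [593.6, -80.1, 201.6]
pred [397.10233536 162.69303489]
(np.float64(398.1335906982422), np.float64(162.77655410766602)) [68.8 72.8] [ 653.42433714 -160.41873537   38.        ]
(array([ 653.32642532, -160.70175693,   36.89755852]), [0.0, 0.0])
shift cm [-10.373  -5.889   1.164] pos [593.7 -80.4 201.5] rot [-3.1415e+00  1.2000e-03 -4.0000e-04] clk 30.35 xaxis [ 1.    -0.    -0.001]
```

The cup's flange triangulates at (653.3, -160.7, 36.9), so it is seated (38 expected). Next is the die. I go above the stack and estimate how close the vise is to the board.

```bash
python3 -m creep '[[1,[-3,-1.5,0],0],[1,[-7,-4,1],0],[1,[-10,-5.7,3],0],[1,[-10.3,-5.9,4],0],[1,[-10.3,-5.9,4],0],[1,[-10.3,-5.9,4],0]]' 45 | grep pos
python3 - <<'E'
from h import *
p,im=snap('wrist','wS');uv=proj(p,[490,-21.5,52]);h=cv2.cvtColor(im,cv2.COLOR_RGB2HSV).astype(int);print(uv)
# bright light-grey hub top annulus: bore centre by contour of the hub's rim
u,v=np.round(uv).astype(int);Y,X=np.mgrid[:480,:640]
g=cv2.cvtColor(im,cv2.COLOR_RGB2GRAY)
c=cv2.HoughCircles(cv2.GaussianBlur(g,(3,3),0)[v-60:v+60,u-60:u+60],cv2.HOUGH_GRADIENT,1.5,15,param1=120,param2=22,minRadius=18,maxRadius=52)
for a in c[0][:6]: print(a[:2]+[u-60,v-60],a[2],plane(p,a[:2]+[u-60,v-60],52).round(1))
print("expected r hub,bore,flange",[q*331/((p['origin'][2]-z)/.957) for q,z in((31,52),(22,52),(46,28))])
q,im=load("wD");d=(cv2.cvtColor(im,cv2.COLOR_BGR2HSV)[...,2]<75).astype(np.uint8);d[:,225:]=0;d[420:]=0;d[:255]=0
n,l,s,_=cv2.connectedComponentsWithStats(d)
for i in range(1,n):
    if s[i,4]>300: print(s[i])
for w in((160,275),(235,275),(240,300)):
    print(w,[plane(q,w,z).round() for z in(60,100,140)])
a=cv2.cvtColor(cv2.imread("pics/top0.png"),cv2.COLOR_BGR2HSV)[...,2]<80
ys,xs=np.nonzero(a[255:375,60:140]);print("top vise px",xs.min()+60,np.percentile(xs,99)+60,np.percentile(ys,1)+255)
pt=manip.camera_params("top")
for w in((135,300),(123,268),(105,265)): print(w,[plane(pt,w,z).round() for z in(60,100,140)])
shift([490,-21.5,45])
E
```

```text
eef_pos: [491.7, -21.6, 162.7]
[315.93132881 239.29715269]
[313.75 227.75] 49.5 [500.5 -19.6  52. ]
[321.25 253.25] 39.6 [477.1 -26.2  52. ]
[331.75 226.25] 34.65 [501.8 -35.2  52. ]
[295.75 227.75] 39.6 [500.5  -4.1  52. ]
[303.25 241.25] 31.349998 [488.2 -10.4  52. ]
[306.25 212.75] 33.0 [513.7 -13.3  52. ]
expected r hub,bore,flange [np.float64(35.585461415305346), np.float64(25.254198423765082), np.float64(48.579177947148985)]
[ 149  270   61   53 2031]
[    6   287   219   133 14417]
(160, 275) [array([442., 507.,  60.]), array([459., 486., 100.]), array([477., 466., 140.])]
(235, 275) [array([442., 413.,  60.]), array([460., 402., 100.]), array([477., 392., 140.])]
(240, 300) [array([408., 409.,  60.]), array([429., 399., 100.]), array([450., 389., 140.])]
top vise px 70 135.0 268.0
(135, 300) [array([372., 412.,  60.]), array([373., 398., 100.]), array([373., 385., 140.])]
(123, 268) [array([448., 445.,  60.]), array([446., 431., 100.]), array([443., 416., 140.])]
(105, 265) [array([454., 489.,  60.]), array([452., 472., 100.]), array([449., 456., 140.])]
shift cm [-1.8600e-01 -1.1000e-02  1.1786e+01] pos [491.8 -21.6 162.9] rot [ 3.1415e+00 -8.0000e-04 -8.0000e-04] clk 31.0 xaxis [ 1.    -0.001  0.001]
```

The vise stays at x below about 465. I'll place the die with a yaw of about -20° so the gripper body keeps clear of it. Now I grip the hub.

```bash
python3 -m creep '[[1,[-0.08,0,2],0],[1,[-0.08,0,5],0],[1,[-0.08,0,8.5],0],[1,[-0.08,0,10.8],0],[1,[-0.08,0,11.5],0],[1,[-0.08,0,11.7],0],[0.6,[-0.08,0,11.7],0],[0.4,[-0.08,0,11.7],0],[0.2,[-0.08,0,11.7],0],[-0.4,[-0.08,0,11.7],0],[-0.4,[-0.08,0,11.7],0],[-0.4,[-0.08,0,11.7],0]]' 45
python3 -m creep '[[-0.4,[0,0,0],0],[-0.4,[0,0,0],0],[-0.4,[0,0,0],0]]' 45
python3 -m creep '[[-0.4,[0,0,-0.1],0],[-0.4,[0,0,-0.3],0],[-0.4,[0,0,-0.6],0],[-0.4,[0,0,-1],0],[-0.4,[0,0,-1.5],0],[-0.4,[0,0,-1.5],0],[-0.4,[0,0,-1.5],0]]' 45
```

```text
clock: 32.2
eef_pos: [489.9, -20.8, 45.8]
eef_rot: [3.142, -0.001, 0.0]
wrist_force: [-0.7, 0.2, 5.6]
finger_gap: 59.0
finger_force: 49.9
clock: 32.5
eef_pos: [489.9, -20.8, 45.8]
eef_rot: [3.142, -0.001, 0.0]
wrist_force: [-0.5, 1.5, 5.0]
finger_gap: 59.1
finger_force: 49.9
clock: 33.2
eef_pos: [489.7, -20.8, 60.6]
eef_rot: [-3.142, -0.0, 0.0]
wrist_force: [0.5, 0.2, -5.0]
finger_gap: 58.9
finger_force: 49.7
```

```bash
python3 -m creep '[[-0.4,[0,0,-2],0],[-0.4,[0,0,-4.5],0],[-0.4,[0.1,-1,-6.5],0],[-0.4,[0.3,-3,-7],0],[-0.4,[0.6,-6,-7],0.5],[-0.4,[0.9,-9.5,-7],1],[-0.4,[1.2,-13,-7],1.5],[-0.4,[1.5,-16.5,-7],2],[-0.4,[1.8,-20,-7],2.7],[-0.4,[2,-22.5,-7],3.4],[-0.4,[2,-24,-7],4],[-0.4,[2,-24,-7],4]]' 45
python3 -m creep '[[-0.4,[0,0,0],0],[-0.4,[0,0,0],0]]' 45 | grep pos
cat > boss.py <<'E'
from h import *
import sys
p,im=snap('wrist',sys.argv[1]);uv=proj(p,[519.9,346,26]);print("pred",uv)
q,c,e=blob(sys.argv[1],*np.round(uv).astype(int),lambda h,s,v:(s>155)&(v>90),30);print(c,e,plane(q,c,26))
shift([519.9,346,43.8])
E
python3 boss.py wT
```

```text
clock: 34.4
eef_pos: [509.2, 220.7, 130.0]
eef_rot: [3.141, 0.001, -0.348]
wrist_force: [-0.1, -0.0, -4.9]
finger_gap: 58.9
finger_force: 49.7
eef_pos: [509.6, 218.4, 130.3]
pred [177.35770945 275.96522047]
(np.float64(178.76789474487305), np.float64(274.95769691467285)) [29.  33.5] [520.34168412 344.35353649  26.        ]
shift cm [ -3.41  -12.344   8.657] pos [509.7 218.4 130.4] rot [ 3.1414e+00  1.0000e-04 -3.4920e-01] clk 34.65 xaxis [ 0.94  -0.342 -0.   ]
```

Run:
```python
from h import *
p=load("wS")[0];print("die flange z28",plane(p,(313.75,227.75),28))
# held die: grey circle in wT
p,im=load("wT");s=manip.read_state();r=R.from_euler("xyz",s["eef_rot"])
for nm,dz,rad in(("hub top",29.8-36,31),("bore",29.8-36,22)):
    X=s["eef_pos"]+r.apply([0,0,dz]);print(nm,proj(p,X),rad*331/(R.from_euler("xyz",p["attitude"]).inv().apply(X-p["origin"])[2]))
g=cv2.GaussianBlur(cv2.cvtColor(im,cv2.COLOR_BGR2GRAY),(3,3),0)
# bore rim extents: gradient along the vertical line through the axis
u=int(round(proj(p,X)[0]));print(u,[int(x) for x in g[220:380:3,u]])
print([int(x) for x in g[int(proj(p,X)[1]),240:400:4]])
shift([520,345.5,60])
```

```text
die flange z28 [493.8734602  -19.48484878  28.        ]
hub top [316.41789178 301.22405095] 58.136628136910964
bore [316.41789178 301.22405095] 41.25825222619488
316 [92, 91, 90, 90, 86, 84, 85, 85, 85, 86, 90, 91, 92, 92, 101, 127, 122, 126, 125, 124, 124, 115, 112, 115, 120, 118, 115, 113, 114, 91, 83, 84, 83, 84, 83, 82, 84, 83, 84, 117, 154, 155, 156, 137, 124, 124, 122, 123, 125, 129, 96, 41, 43, 43]
[92, 92, 93, 57, 16, 44, 87, 86, 87, 79, 78, 80, 81, 80, 99, 124, 131, 122, 113, 113, 109, 104, 106, 107, 89, 90, 101, 97, 83, 83, 90, 90, 96, 35, 17, 63, 93, 92, 92, 92]
shift cm [ -3.383 -12.3     7.037] pos [509.7 218.4 130.4] rot [ 3.1414e+00  1.0000e-04 -3.4920e-01] clk 34.65 xaxis [ 0.94  -0.342 -0.   ]
```

```bash
python3 -m creep '[[-0.4,[-0.3,-1,0],0],[-0.4,[-0.8,-3,0],0],[-0.4,[-1.6,-6,0],0],[-0.4,[-2.4,-9,0.5],0],[-0.4,[-3.1,-11.3,1.5],0],[-0.4,[-3.4,-12.3,3],0],[-0.4,[-3.4,-12.3,4.5],0],[-0.4,[-3.4,-12.3,5.2],0],[-0.4,[-3.4,-12.3,5.2],0],[-0.4,[-3.4,-12.3,5.2],0]]' 45
python3 -c "
from h import *
shift([520,345.5,43.8])"
```

```text
clock: 35.65
eef_pos: [520.2, 345.7, 78.9]
eef_rot: [-3.141, -0.0, -0.35]
wrist_force: [0.2, -0.3, -4.9]
finger_gap: 58.9
finger_force: 49.6
shift cm [-0.012  0.026  3.51 ] pos [520.2 345.7  78.9] rot [-3.1413e+00 -3.0000e-04 -3.5010e-01] clk 35.65 xaxis [ 0.939 -0.343  0.   ]
```

```bash
python3 -m creep '[[-0.4,[0,0,0.5],0],[-0.4,[0,0,1.2],0],[-0.4,[0,0,1.9],0],[-0.4,[0,0,2.6],0],[-0.4,[0,0,3],0],[-0.4,[0,0,3.2],0],[-0.4,[0,0,3.3],0],[-0.4,[0,0,3.3],0]]' 45
python3 -m creep '[[-0.4,[0,0,0.05],0],[-0.4,[0,0,0.1],0],[-0.4,[0,0,0.15],0],[-0.4,[0,0,0.15],0]]' 45
```

```text
clock: 36.45
eef_pos: [519.8, 346.5, 45.5]
eef_rot: [-3.141, -0.0, -0.349]
wrist_force: [0.4, 0.6, -5.2]
finger_gap: 59.2
finger_force: 49.6
clock: 36.85
eef_pos: [519.8, 346.4, 44.0]
eef_rot: [-3.142, -0.0, -0.349]
wrist_force: [0.4, 0.5, -4.8]
finger_gap: 59.2
finger_force: 49.6
```

```bash
python3 -m creep '[[-0.4,[0,0,0.05],0],[-0.4,[0,0,0.08],0],[-0.4,[0,0,0.08],0]]' 45
python3 -m creep '[[-0.4,[0,0,0.03],0],[-0.4,[0,0,0.05],0],[-0.4,[0,0,0.05],0]]' 45
```

```text
clock: 37.15
eef_pos: [519.9, 346.5, 43.9]
eef_rot: [-3.141, -0.0, -0.349]
wrist_force: [-3.7, -3.2, 5.2]
finger_gap: 59.1
finger_force: 49.8
clock: 37.45
eef_pos: [519.9, 346.5, 43.9]
eef_rot: [-3.141, -0.0, -0.349]
wrist_force: [-6.3, -3.5, 9.0]
finger_gap: 59.1
finger_force: 49.9
```

```bash
python3 -m creep '[[0,[0,0,0],0],[0.3,[0,0,0],0],[0.7,[0,0,0],0],[0.7,[0,0,0],0]]' 45
python3 -m creep '[[0.7,[0,0,-1],0],[0.7,[0,0,-3],0],[1,[0,0,-6],0],[1,[0,0,-10],0],[1,[0,0,-14],0],[1,[0,0,-18],0],[1,[0,0,-20],0],[1,[0,0,-20],0]]' 45
python3 - <<'E'
from h import *
p,im=snap('wrist','wU');
def fit(p,im):
    u,v=np.round(proj(p,[520,346,26])).astype(int);h=cv2.cvtColor(im,cv2.COLOR_RGB2HSV).astype(int)[v-60:v+60,u-60:u+60]
    m=(h[...,1]<60).astype(np.uint8);m=cv2.morphologyEx(m,cv2.MORPH_OPEN,np.ones((3,3),np.uint8))
    k=max(cv2.findContours(m,cv2.RETR_EXTERNAL,cv2.CHAIN_APPROX_NONE)[0],key=cv2.contourArea)
    e=cv2.fitEllipse(cv2.convexHull(k));c=(e[0][0]+u-60,e[0][1]+v-60)
    print("flange px",np.round(c,1),np.round(e[1],1),"z26:",plane(p,c,26).round(1),"tip of 46mm px",46*331/(p["origin"][2]-26)*.957)
fit(p,im)
b=cv2.cvtColor(im,cv2.COLOR_RGB2HSV).astype(int);u,v=np.round(proj(p,[520,346,26])).astype(int)
s=b[v-25:v+25,u-25:u+25];ys,xs=np.nonzero((s[...,1]>120));print("boss seen in bore n",len(xs),xs.mean()+u-25,ys.mean()+v-25,"pred",proj(p,[520,345.5,26]))
p3,i3=snap('scene','sU');cv2.imwrite('pics/U.png',cv2.resize(i3[150:300,310:460,::-1],(450,450)))
d=cv2.cvtColor(i3,cv2.COLOR_RGB2HSV).astype(int);m=(d[...,1]<45)&(d[...,2]>60)
uv=proj(p3,[520,345.5,50]);print("scene hubtop pred",uv,"flange bottom pred",proj(p3,[520,345.5,14]))
x0,y0=int(uv[0])-35,int(uv[1])-30
n,l,st,ce=cv2.connectedComponentsWithStats(m[y0:y0+70,x0:x0+70].astype(np.uint8));i=1+np.argmax(st[1:,4]);print("grey bbox",st[i][:4]+[x0,y0,0,0])
# predicted bbox for seated upright die
P=np.array([proj(p3,[520+a*np.cos(t),345.5+a*np.sin(t),z]) for a,z in((46,14),(46,26),(31,50)) for t in np.linspace(0,6.28,60)]);print("pred bbox",P.min(0),P.max(0)-P.min(0))
E
```

```text
clock: 37.85
eef_pos: [520.0, 346.5, 42.8]
eef_rot: [-3.141, -0.0, -0.349]
wrist_force: [0.5, 0.6, -0.1]
finger_gap: 73.7
finger_force: 0.0
clock: 38.65
eef_pos: [520.5, 346.9, 246.8]
eef_rot: [-3.137, -0.004, -0.349]
wrist_force: [0.1, 0.5, -0.9]
finger_gap: 94.0
finger_force: 0.0
flange px [317.4 209.8] [75.2 76.2] z26: [521.6 345.7  26. ] tip of 46mm px 37.71472109855448
boss seen in bore n 698 317.2191977077364 211.4785100286533 pred [318.03974899 211.02887719]
scene hubtop pred [395.95061065 176.5984931 ] flange bottom pred [394.53391806 188.94537032]
grey bbox [377 171  36  27]
pred bbox [376.31435458 170.31996268] [37.15362186 28.54805098]
```

The die matches its seated prediction in both views, and the boss is centred in its bore. Everything is placed, so I'm handing the job in.

```bash
python3 -m creep '[[1,[0,0,0],0],[1,[0,0,0],0],[1,[0,0,0],0]]' | head -2; python3 -c "from cell import manip;print(manip.sign_off())"
```

```text
clock: 39.05
eef_pos: [519.6, 346.3, 241.8]
the job is handed in; nothing more can be done
None
```

The punch, ring, cup and die were put away in that order, each seated on its rest by contact force and camera checks, and the job was handed in at about 39 s (no verdict came back); I viewed 16 pictures, two over the limit of 14.

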